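# Let a spice jar out of the two-lane dispenser

## Task

Let the red-capped spice jar out of the dispenser: press down the front pad of its lane's rocking lever with the fingertips and keep it down until the jar has rolled under the raised gate to the front lip, then let the lever come back up so that the gate is closed again. Leave the other lever and the green-and-black-capped jar alone. Do not touch either jar, and leave the other things on the worktop where they are.

Things in the scene. Friction and masses are not known exactly. Their poses are not given: they have to be found in the camera images.
- rack: pale wooden jar dispenser, fixed, 262 (x) x 306 (y) mm; origin on the worktop, +x to its back, +y to its left. Two lanes, middle lines y = +60 (left) and -60 mm (right), slope down 10 degrees to a front lip at x = -104 mm, 64 mm high. A blue gate hangs across each lane at x = +60 mm, carried by a lever outside the lane (y = +137 or -137 mm), hinged at x = -60 mm, its pad at x = -160 mm
- pad_left (a point): blue pressing pad at the front end of the left rocking lever: centre of its top face, 36 mm (along the lever) x 26 mm (across), three black ribs, 105 mm above the worktop at rest, overhanging in front of the rack; x points along the lever to the gate. It works the left lane's gate (rack +y)
- pad_right (a point): blue pressing pad at the front end of the right rocking lever: centre of its top face, 36 mm (along the lever) x 26 mm (across), three black ribs, 105 mm above the worktop at rest, overhanging in front of the rack; x points along the lever to the gate. It works the right lane's gate (rack -y)
- lever_left (a joint): tilt of the left rocking lever: 0 at rest (gate down), 0.42 at its stop (gate up). Hinge pin 100 mm behind the pad, 95 mm above the worktop. Pressed straight down, the pad sinks 10 mm per 0.1 rad, 42 mm in all, and shifts 5 mm toward the hinge. A spring returns it; 2 to 5 N on the pad move it. A jar passes under the gate from about 0.3 rad on
- lever_right (a joint): tilt of the right rocking lever: 0 at rest (gate down), 0.42 at its stop (gate up). Hinge pin 100 mm behind the pad, 95 mm above the worktop. Pressed straight down, the pad sinks 10 mm per 0.1 rad, 42 mm in all, and shifts 5 mm toward the hinge. A spring returns it; 2 to 5 N on the pad move it. A jar passes under the gate from about 0.3 rad on
- jar_red_center (a point): centre of the spice jar with the RED cap (45 mm diameter, 106 mm long, 0.11 kg), lying across either lane, free to roll; z is its long axis. Starts behind the gate, 88 mm behind the rack's origin, 81 mm above the worktop; at the front lip its centre is about 78 mm in front of the origin and 52 mm above the worktop. Rolling out takes about 1 s
- jar_green_center (a point): centre of the spice jar with the dark (black and green) cap and green label (40 mm diameter, 105 mm long), lying in the same way in the other lane; it stays behind its gate
- mug_3: bystander: cream-coloured mug; origin at the centre of its underside; leave it where it is
- tin_3: bystander: flat oval-cornered tin, 26 mm high; origin at the centre of its underside; leave it where it is
- tape_1: bystander: roll of tan tape, 25 mm high; origin at the centre of its underside; leave it where it is
- pen_1: bystander: white pen with a blue cap, lying; origin at the centre of its underside; leave it where it is
- egg_timer: bystander: round kitchen timer, white below and red above, 52 mm high; origin at the centre of its underside; leave it where it is
- candle_1: bystander: small round tea light, 15 mm high; origin at the centre of its underside; leave it where it is
There are look-alikes about, which are no part of the job. What is shaped like the part that bears jar_red_center but pink or yellow is not meant.

How it is judged:
On the way, in this order (a step that is already met when the one before it is completed fails the run):
1. a lever is pressed so that its gate is up, the red-capped jar still being behind or under it (value of joint any of lever_left, lever_right above 0.25 rad and x of jar_red_center in the frame of rack above 0 m), for 0.04 s.
2. the red-capped jar reaches the front lip while its lever is still held down (value of joint any of lever_left, lever_right above 0.2 rad and x of jar_red_center in the frame of rack between -0.1 and -0.065 m and z of jar_red_center in the frame of rack below 0.065 m), for 0.1 s.
At the end, for the whole second after the job is handed in: the red-capped jar lies still in its lane against the front lip (centre 65 to 100 mm in front of the rack's origin, under 65 mm high), both levers are back within 0.04 rad of rest, and the dark-capped jar is still behind its closed gate (x of jar_red_center in the frame of rack between -0.1 and -0.065 m and z of jar_red_center in the frame of rack below 0.065 m and value of joint each of lever_left, lever_right below 0.04 rad and x of jar_green_center in the frame of rack above 0.07 m and z of jar_green_center in the frame of rack between 0.06 and 0.1 m and linear speed of jar_red below 0.03 m/s); the robot touches nothing.
It fails at once if the lever of the dark-capped jar's lane is pressed (over 0.1 rad) ((y of jar_green_center in the frame of rack above 0 m and value of joint lever_left above 0.1 rad) or (y of jar_green_center in the frame of rack below 0 m and value of joint lever_right above 0.1 rad)).
It fails at once if a jar is touched by the robot (contact force between any of the arm, the fingers and jar_red above 0.5 N or contact force between any of the arm, the fingers and jar_green above 0.5 N).
It fails at once if a jar is lifted or leaves its lane (height (world z) of any of jar_red_center, jar_green_center above 0.12 m or height (world z) of any of jar_red_center, jar_green_center below 0.035 m).
It fails at once if a bystander is moved by more than 30 mm (distance of any of mug_3, tin_3, tape_1, pen_1, egg_timer, candle_1 from where it was at the start of the episode above 0.03 m).
It also fails if it takes over 32 s, if anything falls off the work surface, if the arm or the gripper's body presses on something with over 40 N, if the wrist force passes 120 N, or if a joint passes its speed limit or range.

## Robot

A 6-joint arm with a two-finger parallel gripper is mounted at the origin on a cart in front of the work surface, level with it; the furniture and walls round the work are solid. World frame = base frame: x ahead of the robot, y to its left, z up, the work surface at z = 0. Lengths are in m, angles in rad, forces in N, time in s.
With the tool pointing down it reaches from about 0.275 to 1 m from the base axis. Payload 8.4 kg.
Tool frame: the origin (TCP) lies on the centre line of the jaws, within the pads' length; the fingertips stand 17 mm ahead of it and the grasp point (between the pads) lies 2 mm behind it (bot.tcp_to_tips is the y of the fingertips in the tool frame, in m); y points along the fingers, z is the direction in which the jaws open and shut, and the axes are right-handed (so a half turn about y gives the same grasp; the last joint's range is limited). The gripper opens to 85 mm and grips with 20 to 120 N. Pads are 22 mm wide; open, the fingers measure 114 mm over their backs; the gripper's body (76 mm by 85 mm) begins 54 mm behind the grasp point. The pads swing forward as they close: fully open they stand 13 mm farther back than shut.
Start: joints at [1.23, 0.353, 1.633, -0, 1.155, -0.002], TCP at [0.208, 0.589, 0.248] pointing down, gripper open.
Joint ranges: [-2.63, 2.63], [-0.92, 2.1], [0.06, 2.66], [-1.3, 4.44], [0, 2.69], [-3.02, 3.02]. Speed limits (rad/s): [2.22, 2.22, 2.79, 3.14, 3.14, 3.14].

## Interface

Orientations are given as a unit quaternion [x, y, z, w].
In Python, from workcell import bot, hand, kinematics, get_obs, vision, hand_in gives the robot as it stands. The module is installed in compiled form; this text tells all that it offers. Calls block until the motion is done:
- bot.reach(position, orientation): joint-space move of the TCP to a pose.
- bot.servo_line(position, ori=None, velocity=0.15): straight line of the TCP; ori=None keeps the orientation; velocity is the mean speed in m/s.
- bot.goto_joints(angles): joint-space move.
- hand.move_gripper(opening, strength=None): finger opening in m; strength is the grip in N (None keeps the last); returns when the fingers have stopped.
- bot.dwell(seconds).
- kinematics.solve_ik(position, orientation): joint angles nearest the present ones, or None.
- get_obs(): the state.
- vision.read_camera(name): name is "scene" or "side" or "wrist"; returns a dict with "frame" (480x640x3 uint8, red, green, blue), "intrinsics" (3x3 intrinsics, pixels), "view" (4x4, takes a point from world to camera coordinates). Camera axes: x right, y down, z forward; pixel columns grow to the right and rows downward; lengths in m; the calibration is good to about 2 mm. A picture is of the moment at which its call begins. There is no depth.
A pose or a line that the arm cannot do raises bot.IKError and nothing moves.
- hand_in(): hands the job in, once; it reports no verdict.
The state is a dict: "time_s": time; "joint_pos": joint angles; "joint_vel": joint speeds; "joint_efforts": joint torques, N m; "position": TCP position; "orientation": TCP orientation; "wrist_force": force on the tool from outside, world axes, zero at the start; "ft_torque": the same for the moment, N m; "gripper_width": finger opening in m.
Only numpy, scipy, OpenCV 4.12 (cv2) and the standard library are available. Lean on these libraries where they do the work, as an engineer would, in place of code of your own. Each camera call takes 0.05 s, during which the arm holds its last target. There are 200 camera calls.

## Working session

There is one attempt and no reset: what is moved stays moved. The work goes in short steps, each a Python script; the robot and the scene stay as the last script left them, time stands still between calls to the robot, and variables do not carry over. Pictures are saved under pics/ and viewed, about 8 in all and at most 12, crops included, and the job is handed in when it is done.

```bash
mkdir -p pics
python3 - <<'E'
from workcell import *
import cv2,pickle
d={}
for n in("scene","side"):
    r=vision.read_camera(n);d[n]=r
    cv2.imwrite(f"pics/{n}0.png",r["frame"][:,:,::-1])
    print(n,r["intrinsics"].tolist(),r["view"].round(3).tolist())
pickle.dump(d,open("d.pkl","wb"))
o=get_obs();print(o["time_s"],o["orientation"],bot.tcp_to_tips)
E
```

```text
scene [[468.53741350095476, 0.0, 315.3597792407024], [0.0, 468.53741350095476, 231.06672260277682], [0.0, 0.0, 1.0]] [[0.667, -0.745, 0.01, -0.417], [-0.408, -0.376, -0.832, 0.269], [0.623, 0.551, -0.555, 0.982], [0.0, 0.0, 0.0, 1.0]]
side [[608.2836687293094, 0.0, 311.3279632484227], [0.0, 608.2836687293094, 245.1953847520447], [0.0, 0.0, 1.0]] [[-0.556, -0.831, 0.009, 0.264], [-0.535, 0.35, -0.769, 0.411], [0.636, -0.432, -0.639, 1.797], [0.0, 0.0, 0.0, 1.0]]
0.1 [ 0.69744297 -0.11927987  0.11913388 -0.69652906] 0.017
```

View pics/scene0.png

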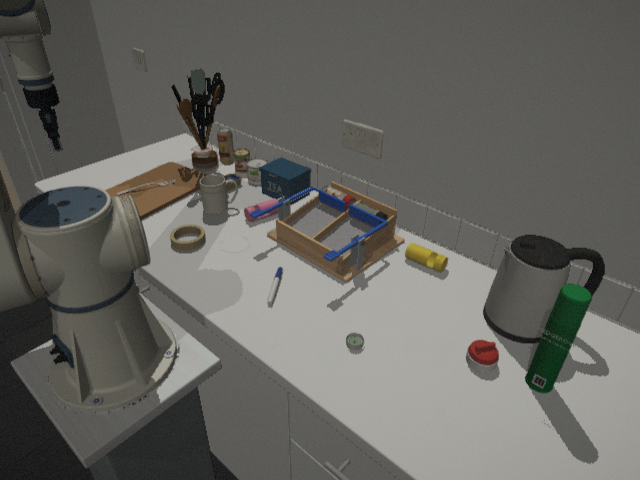

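View pics/side0.png

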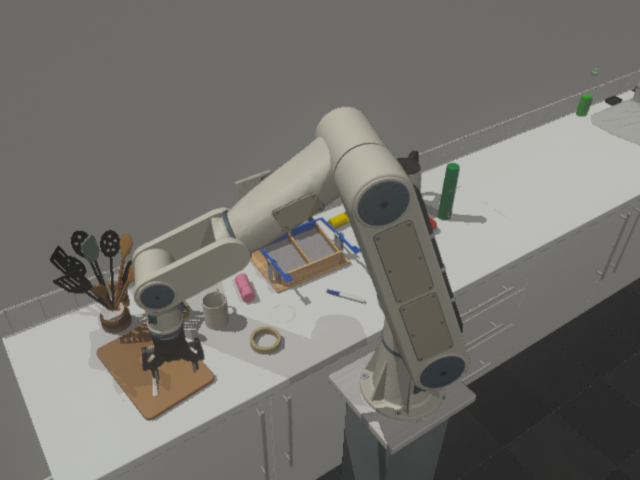

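Run:
```python
import cv2
a=cv2.imread("pics/scene0.png")[170:290,235:415]
cv2.imwrite("pics/sc.png",cv2.resize(a,None,fx=4.4,fy=4.4,interpolation=cv2.INTER_CUBIC))
a=cv2.imread("pics/side0.png")[200:320,220:400]
cv2.imwrite("pics/si.png",cv2.resize(a,None,fx=4.4,fy=4.4,interpolation=cv2.INTER_CUBIC))
```

```text
(no output)
```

View pics/sc.png

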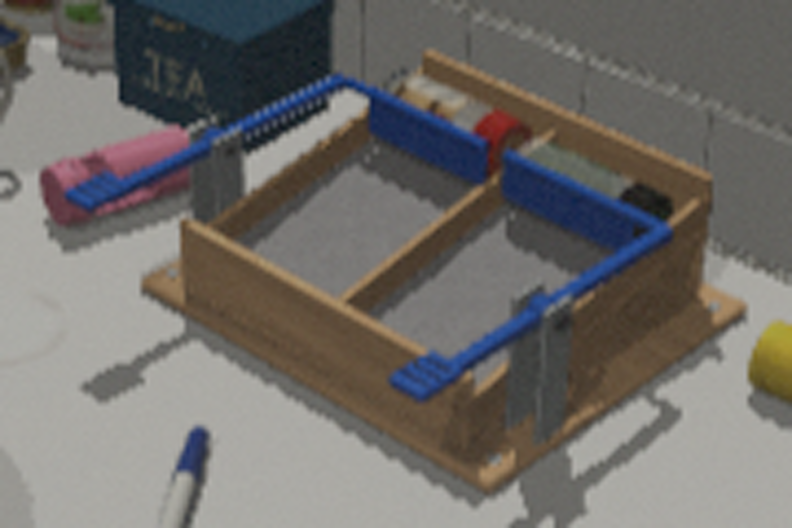

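View pics/si.png

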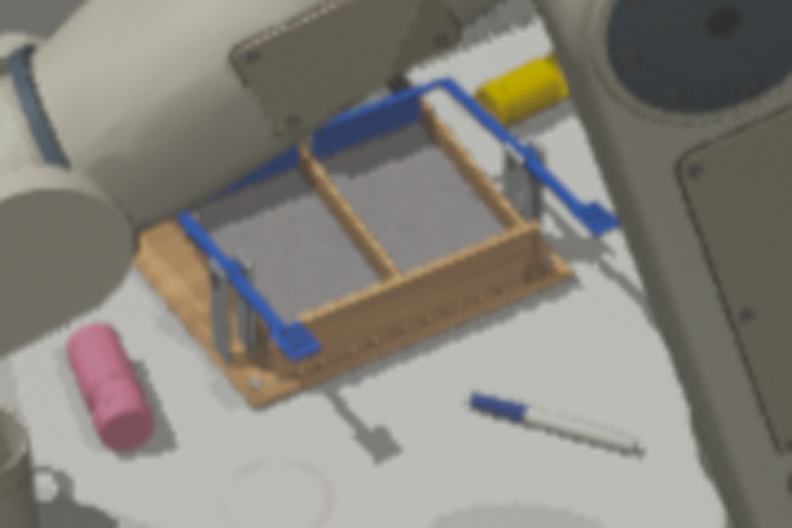

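```bash
cat > geo.py <<'E'
import numpy as np
def ray(r,uv):
    R,t=r["view"][:3,:3],r["view"][:3,3]
    d=R.T@np.linalg.inv(r["intrinsics"])@[*uv,1]; return -R.T@t,d/np.linalg.norm(d)
def plane(r,uv,z):
    c,d=ray(r,uv); return c+d*(z-c[2])/d[2]
def tri(a,ua,b,ub):
    A=0;B=0
    for r,u in((a,ua),(b,ub)):
        c,d=ray(r,u);P=np.eye(3)-np.outer(d,d);A=A+P;B=B+P@c
    return np.linalg.solve(A,B)
E
python3 - <<'E'
import pickle,numpy as np
from geo import *
np.set_printoptions(precision=4,suppress=True)
d=pickle.load(open("d.pkl","rb"));s,q=d["scene"],d["side"]
L=[(256.8,213.6),(287.5,277.3)];R=[(330.9,255.5),(355.7,249.5)]
for n,p in(("L",L),("R",R)):print(n,tri(s,p[0],q,p[1]),plane(s,p[0],.105),plane(q,p[1],.105))
for n,p in(("hingeL",(282.5,202)),("gateL",(312,188.5))):print(n,plane(s,p,.11))
print("mug",plane(s,(215,212),0),plane(q,(216,325),0))
E
```

```text
L [0.4846 0.0898 0.1015] [0.4821 0.0861 0.105 ] [0.4803 0.0921 0.105 ]
R [ 0.4747 -0.1831  0.1023] [ 0.4731 -0.1849  0.105 ] [ 0.471  -0.1806  0.105 ]
hingeL [0.5676 0.0731 0.11  ]
gateL [0.6824 0.0655 0.11  ]
mug [0.5104 0.3213 0.    ] [0.5116 0.3478 0.    ]
```

```bash
cat > ori.py <<'E'
import numpy as np
from scipy.spatial.transform import Rotation as Ro
def q(yaw):  # y down, z (jaw axis) along rack +y
    z=np.array([-np.sin(yaw),np.cos(yaw),0]);y=np.array([0,0,-1.]);x=np.cross(y,z)
    return Ro.from_matrix(np.c_[x,y,z]).as_quat()
E
python3 - <<'E'
from workcell import *
from ori import q
import cv2,pickle
hand.move_gripper(0.0)
bot.reach([0.483,0.089,0.25],q(-.05))
d={}
for n in("scene","side","wrist"): d[n]=vision.read_camera(n)
pickle.dump(d,open("d1.pkl","wb"))
cv2.imwrite("pics/w1.png",d["wrist"]["frame"][:,:,::-1])
a=d["scene"]["frame"][120:290,215:415,::-1]
b=d["side"]["frame"][180:350,220:420,::-1]
cv2.imwrite("pics/sd1.png",cv2.resize(cv2.hconcat([a,b]),None,fx=2,fy=2,interpolation=cv2.INTER_CUBIC))
o=get_obs();print(o["time_s"],o["position"],o["joint_pos"],o["gripper_width"])
print(d["wrist"]["view"].round(3).tolist())
E
```

```text
3.0667 [0.48300043 0.08962181 0.24995315] [ 1.80356860e-01  1.41728655e-01  1.91053655e+00  9.41734168e-05
  1.08938848e+00 -1.34138983e+00] -0.00024937443972456396
[[0.049, 0.999, -0.0, -0.113], [0.958, -0.047, 0.284, -0.496], [0.284, -0.014, -0.959, 0.245], [0.0, 0.0, 0.0, 1.0]]
```

View pics/w1.png

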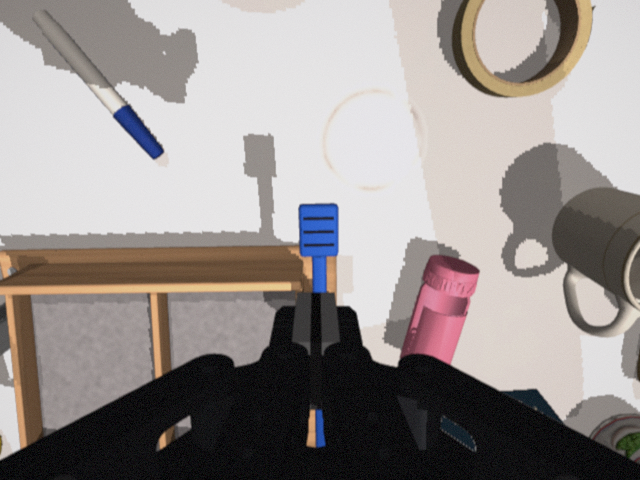

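View pics/sd1.png

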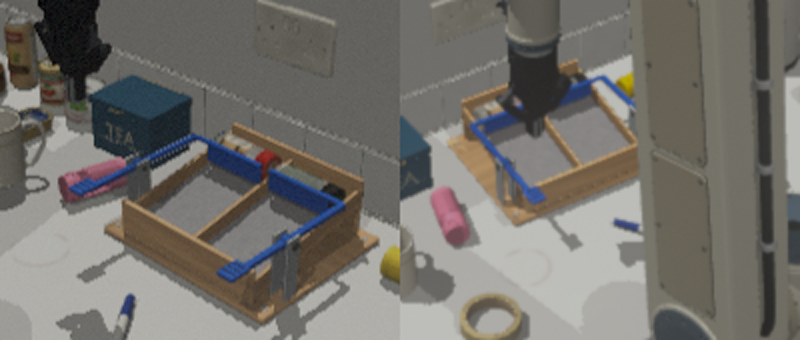

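```bash
cat > snap.py <<'E'
from workcell import *
import cv2
def snap(name):
    a=vision.read_camera("scene")["frame"][120:290,215:415,::-1]
    b=vision.read_camera("side")["frame"][180:350,220:420,::-1]
    cv2.imwrite(name,cv2.resize(cv2.hconcat([a,b]),None,fx=2,fy=2,interpolation=cv2.INTER_CUBIC))
E
python3 - <<'E'
from workcell import *
from snap import snap
from geo import plane
import pickle,numpy as np
d=pickle.load(open("d1.pkl","rb"))
p=plane(d["wrist"],(318.5,230),.105);print("pad",p)
f,b=plane(d["wrist"],(318.5,204),.105),plane(d["wrist"],(319.5,280),.1);print("yaw",np.arctan2(*(b-f)[1::-1]))
assert np.hypot(*(p[:2]-[.482,.089]))<.015
t=bot.tcp_to_tips
x,y=p[0]+.001,p[1]
bot.servo_line([x,y,.125+t],velocity=.12)
for z in(.105,.095,.085,.078,.072):
    bot.servo_line([x,y,z+t],velocity=.06)
    o=get_obs();F=o["wrist_force"];print(z,o["position"],F)
    if np.linalg.norm(F)>15:break
bot.dwell(1.5)
snap("pics/press.png");print(get_obs()["time_s"],get_obs()["wrist_force"])
E
```

```text
pad [0.48676685 0.0912338  0.105     ]
yaw -0.03378329347005967
0.105 [0.48753465 0.09117929 0.12170271] [-1.11656671  0.26741475  2.3699663 ]
0.095 [0.48774592 0.09124386 0.11185907] [-0.13936953 -0.23265589  2.41037584]
0.085 [0.48755967 0.0911949  0.1017867 ] [ 0.2125755  -0.2750359  -0.31359652]
0.078 [0.48794997 0.09126124 0.09493383] [0.86384008 1.02641471 3.83980635]
0.072 [0.48795589 0.09129977 0.08910213] [1.17541804 1.40746935 5.17399863]
7.35 [1.37494138 0.91776184 4.63282491]
```

View pics/press.png

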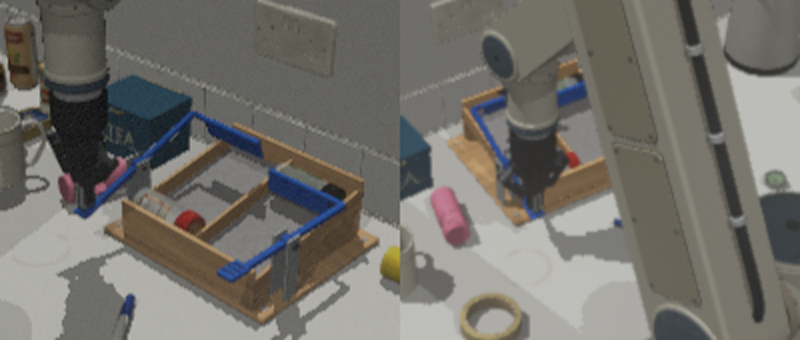

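The left gate is up. The red jar (about pixel 190,220) lies at the front lip and the green jar is still behind its gate. Next I release the lever slowly and retreat.

Run:
```python
from workcell import *
from snap import snap
p=get_obs()["position"]
bot.servo_line([p[0],p[1],.14],velocity=.05)
bot.servo_line([p[0]-.06,p[1]+.05,.26],velocity=.12)
bot.dwell(.5)
snap("pics/end.png");o=get_obs();print(o["time_s"],o["wrist_force"],o["position"])
```

```text
10.4583 [-0.47421653  0.02351381  0.37788723] [0.42781743 0.14126843 0.26000579]
```

View pics/end.png

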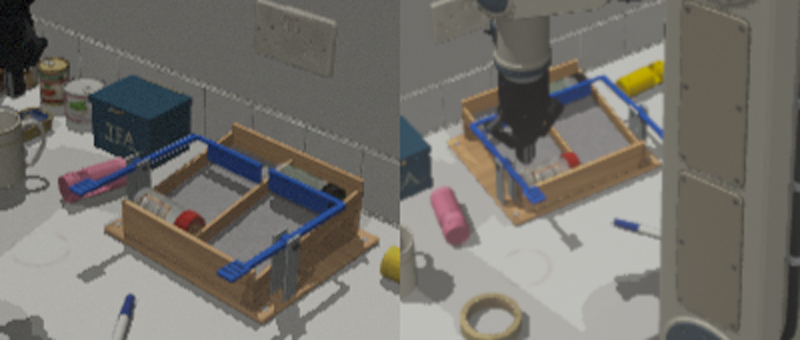

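Both levers are back at rest, the gate is closed, and the red jar is at the lip.

```bash
python3 -c "
from workcell import *
hand_in()"
```

```text
the job is handed in; nothing more can be done
```

The red-capped jar is out: it lies at the front lip of the left lane, the gate behind it is closed again, and I handed the job in at about 10.5 s of the 32 s allowed.

**Press:** I located the left pad in the scene and side cameras and refined it with the wrist camera. I pressed it down about 33 mm with closed fingers, with force on the tool around 5 N. I held it for 1.5 s, and the picture taken then showed the left gate up and the red jar at the lip.

**Release:** I raised the fingers slowly, backed away and took a last picture. It shows both levers at rest, both gates down, the red jar at the lip and the green-and-black-capped jar behind its gate. The bystanders in view looked where they were, and the force on the tool was near zero.

**Limits of the checks:** I judged the lever angles and the jar's rest position by eye from the pictures and did not measure them. The egg timer was outside the last picture, but the arm never went near it. The pad position from the wrist camera differed by about 5 mm from the first estimate, and I used the wrist value. No check failed.

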